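# Sweep the offcuts into the scrap pan

## Robot

A 6-joint arm with a two-finger parallel gripper is mounted at the origin on the work surface. World frame = base frame: x ahead of the robot, y to its left, z up, the work surface at z = 0. Lengths are in mm, angles in rad, forces in N, time in s.
With the tool pointing down it reaches from about 400 to 925 mm from the base axis. Payload 12.5 kg.
Tool frame: the origin (TCP) lies at the very end of the fingers, on their centre line; the grasp point (between the pads) lies 19 mm behind it; z points along the fingers, y is the line along which they close (so a half turn about z gives the same grasp; the last joint's range is limited). The gripper opens to 95 mm and grips with 3 to 60 N. Pads are 20 mm wide; open, the fingers measure 119 mm over their backs; the gripper's body (75 mm by 180 mm) begins 59 mm behind the grasp point.
Start: joints at [-1.273, 0.491, 1.559, -0, 1.092, -0.106], TCP at [245.596, -574.743, 214.661] pointing down, gripper open.
Joint ranges: [-3.1, 3.1], [-0.84, 2.19], [0.05, 2.79], [-1.13, 4.28], [0.06, 2.93], [-2.69, 2.69]. Speed limits (rad/s): [2.22, 2.22, 2.79, 3.14, 3.14, 3.14].

## Interface

Orientations are given as [roll, pitch, yaw] about the fixed x, y, z axes, in that order (R = Rz(yaw) Ry(pitch) Rx(roll)).
In Python, from cell import env, read_camera, camera_info gives the robot as it stands (env), with the cameras as plain functions.
- The arm moves only by the shell command python3 steer.py 'ROWS'. ROWS is a JSON list that holds a single list of rows (three levels of brackets), with 1 to 5 rows, each of 5 numbers: dx, dy, dz in mm, then a turn about the tool's z in rad, then the opening from 0.0 (shut) to 1.0 (fully open); each row is the pose to reach, as a shift and turn from the pose commanded when the command began, along the tool's axes at that moment; what a row does not reach only later rows make up. A row lasts 1/12 s, in which the tool goes at most 41.7 mm and 0.125 rad, less where a joint would pass 70% of its speed; a pose out of reach is approached as far as the arm can. The fingers move at their own pace and stop on an object; the grip force is fixed at half the most. Time passes only in rows, so rows that do not move let the fingers close. It prints the time, the measured TCP pose, the force, the opening and the grip force at its end. Input that does not fit is refused with a message, and nothing moves.
- env.state(): the state, without advancing time (a new reading comes with each control period).
- read_camera(name): name is "scene" or "top"; returns (picture, depth): 400x640x3 uint8, red, green, blue; 400x640 float32, mm along the optical axis (not along the pixel's ray), 0 where there is no reading.
- camera_info(name): a dict with "vertical_fov" (degrees; the focal length in pixels is half the picture's height over the tangent of half this angle, whatever the lens; pixels are square), "cx", "cy" (the principal point, pixels), "dist_coeffs" ([k1, k2, p1, p2, k3] as OpenCV has them; the pictures are not rectified), "origin" and "attitude" of the camera in the world. Camera axes: x right, y down, z forward; pixel columns grow to the right and rows downward; lengths in mm; the calibration is good to about 2 mm. A picture is of the moment at which its call begins. camera_info takes no time and is no camera call.
- env.job_done(): hands the job in; it is judged then, once.
The state is a dict: "t": time; "joints": joint angles; "qvel": joint speeds; "tau": joint torques, N m; "eef_pos": TCP position; "tcp_rot": TCP orientation; "ft_force": force on the tool from outside, world axes, zero at the start; "moment": the same for the moment, N m; "opening": opening from 0.0 (shut) to 1.0 (fully open); "grip_force": force on a finger pad.
Only numpy, scipy, OpenCV 4.12 (cv2) and the standard library are available. Lean on these libraries where they do the work, as an engineer would, in place of code of your own. Each camera call takes 0.05 s, during which the arm holds its last target. There are 200 camera calls.

## Task

Clear the bench: with the closed fingers, gently sweep the three pale wood offcuts lying in front of the scrap pan over its sloping lip, so that all three finish lying wholly on the flat floor of the pan. Slide them along the bench without pinching, lifting or tipping them over, and leave the other tools and supplies where they are.

Things in the scene. Friction and masses are not known exactly. Their poses are not given: they have to be found in the camera images.
- pan: Fixed sweep-up pan of bare sheet aluminium, open on top and in front. Origin: on the bench, midway across it, 85 mm behind its front edge; x axis from the open front to the back, z up. 200 mm deep (x -85 to +115), 240 mm wide (y -120 to +120). Side and back walls 4 mm thick, 40 mm high, the sides from x = -65. Front faces the robot, yaw up to 0.3 rad either way.
- pan_floor_edge (a point): Middle of the front edge of the pan's flat floor, 4 mm above the bench, at x = -45 mm in the pan's frame (same axes). The flat floor runs 156 mm from here back to the back wall and is 232 mm wide. In front of it a lip 40 mm deep slopes evenly down to bench level, the full width of the pan. Behind the pan's back wall a handle 24 mm thick sticks out 60 mm.
- offcut_block: Pale wood offcut: a plain block 52 x 40 mm (its x, y), 30 mm high, 25 to 53 g. Origin: centre of its underside. Lies flat on the bench between robot and pan; slides with light dry friction.
- offcut_step: Pale wood offcut with a step: 56 x 40 mm (its x, y), 32 mm high over the half at -x and 20 mm high over the half at +x, 23 to 50 g. Origin: centre of its underside. Lies flat on the bench.
- offcut_round: Pale wood offcut: an upright slice of round post, 46 mm diameter, 28 mm high, 20 to 42 g. Origin: centre of its underside. Stands on its flat face on the bench.
- sanding_block: Bystander: black rubber sanding block 60 x 50 mm, 30 mm high, loose, on the robot's side of the offcuts, to the left. Origin: centre of its underside.
- tape_roll: Bystander: cardboard-coloured roll of tape lying flat, 52 mm diameter, 24 mm high, loose, on the robot's side of the offcuts, to the right. Origin: centre of its underside.
- turned_knob: Bystander: finished turned wooden knob of darker wood, 48 mm widest diameter, 50 mm high, loose, standing left of the work. Origin: centre of its underside.
- glue_bottle: Bystander: white glue bottle, 56 mm diameter, 150 mm high, loose, standing at the far left. Origin: centre of its underside.
- screw_jar: Bystander: glass jar with a steel cap, 64 mm diameter, 75 mm high, loose, standing right of the work. Origin: centre of its underside.
- try_square: Bystander: try square lying flat at the far right, blade pointing away from the work: dark wood stock 110 x 22 x 18 mm along its x, steel blade 150 mm long along +y at x = +46 mm. Origin: centre of the stock's underside.
- screwdriver: Bystander: screwdriver 200 mm long with a 26 mm thick handle (towards its -x), lying along its x axis at the right, loose. Origin: about the middle of its length, at bench level.

How it is judged (in metres and radians):
At the end, for the whole second after the job is handed in: The centre of each of the three offcuts is at least 18 mm behind the front edge of the pan's flat floor and between its walls, its underside less than 12 mm above the bench, and it is at rest (under 20 mm/s) (x of offcut_block in the frame of pan between -0.027 and 0.111 m and y of offcut_block in the frame of pan between -0.116 and 0.116 m and height (world z) of each of offcut_block, offcut_step, offcut_round below 0.012 m and linear speed of each of offcut_block, offcut_step, offcut_round below 0.02 m/s and x of offcut_step in the frame of pan between -0.027 and 0.111 m and y of offcut_step in the frame of pan between -0.116 and 0.116 m and x of offcut_round in the frame of pan between -0.027 and 0.111 m and y of offcut_round in the frame of pan between -0.116 and 0.116 m); the robot touches nothing.
It fails at once if an offcut is lifted or tipped over (its underside's centre more than 15 mm above the bench) (height (world z) of any of offcut_block, offcut_step, offcut_round above 0.015 m or angle between any of offcut_block, offcut_step, offcut_round's own z axis and vertical above 0.6 rad).
It fails at once if an offcut is pinched or pressed hard with the fingers (over 15 N) (contact force between the fingers and offcut_block above 15 N or contact force between the fingers and offcut_step above 15 N or contact force between the fingers and offcut_round above 15 N).
It fails at once if something that should be left alone is moved by more than 15 mm or knocked over (distance of any of sanding_block, tape_roll, turned_knob, glue_bottle, screw_jar, try_square, screwdriver from where it was at the start of the episode above 0.015 m or angle between any of sanding_block, tape_roll, turned_knob, glue_bottle, screw_jar, try_square's own z axis and vertical above 0.4 rad).
It also fails if it takes over 64 s, if anything falls off the work surface, if the arm or the gripper's body presses on something with over 40 N, if the wrist force passes 120 N, or if a joint passes its speed limit or range.

## Working session

There is one attempt and no reset: what is moved stays moved. The work goes in short steps, Python scripts to look and compute and a shell command to move; the robot and the scene stay as the last step left them, time stands still between calls to the robot, and variables do not carry over. Pictures are saved under pics/ and viewed, at most 10 in all, crops included, and the job is handed in when it is done.

```bash
ls; mkdir -p pics; python3 - <<'E'
from cell import env, read_camera, camera_info
import cv2
for n in("top","scene"):
    p,d=read_camera(n); cv2.imwrite(f"pics/{n}0.png",p[:,:,::-1]); print(camera_info(n))
s=env.state();print(s['t'],s['eef_pos'],s['tcp_rot'])
E
```

```text
cell.py
pics
steer.py
{'vertical_fov': 57.42208325210328, 'cx': 315.92652029474976, 'cy': 199.10614781070862, 'dist_coeffs': array([-0.02317991,  0.        ,  0.        ,  0.        ,  0.        ]), 'origin': array([ 417.28824413,   -4.51278808, 1097.87903577]), 'attitude': array([-3.01087184e+00, -1.61453111e-04, -1.57811177e+00])}
{'vertical_fov': 44.771033630633475, 'cx': 319.81378018400676, 'cy': 204.97636438451914, 'dist_coeffs': array([-0.02328186,  0.        ,  0.        ,  0.        ,  0.        ]), 'origin': array([1016.01069702,  773.07663489,  817.47607947]), 'attitude': array([-2.29038855,  0.02275806,  2.59078637])}
0.1 [ 245.52268582 -574.53299084  214.12859232] [-3.14063518e+00 -9.98148008e-05  4.03815504e-01]
```

View pics/top0.png

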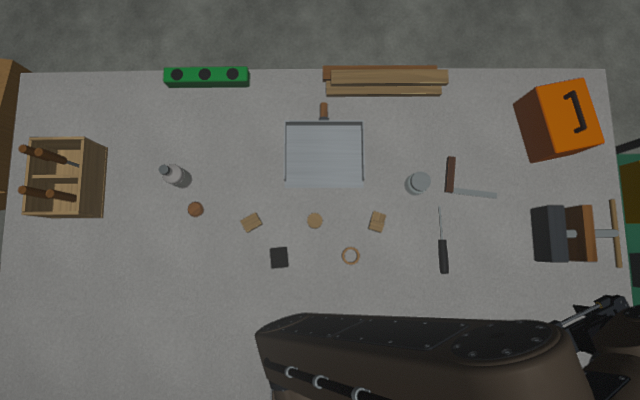

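The top view shows the pan at columns 285–363 and rows 122–186. The offcuts are near (251,222), (315,220) and (377,221), the sanding block is at (279,257) and the tape at (350,255). I'll enlarge this area.

```bash
cat > h.py <<'E'
from cell import env, read_camera, camera_info
import cv2, numpy as np
from scipy.spatial.transform import Rotation as R
def world(px, z, n="top"):
    i=camera_info(n); f=200/np.tan(np.radians(i['vertical_fov']/2))
    K=np.array([[f,0,i['cx']],[0,f,i['cy']],[0,0,1]])
    u=cv2.undistortPoints(np.array(px,float).reshape(-1,1,2),K,i['dist_coeffs'])[:,0]
    r=R.from_euler('xyz',i['attitude']).apply(np.c_[u,np.ones(len(u))])
    o=i['origin']; return (o+r*((z-o[2])/r[:,2])[:,None])
def crop(p,c0,r0,c1,r1,k,name):
    cv2.imwrite(name,cv2.resize(p[r0:r1,c0:c1,::-1],None,fx=k,fy=k,interpolation=cv2.INTER_CUBIC))
E
python3 - <<'E'
from h import *
p=cv2.imread("pics/top0.png")[:,:,::-1]
crop(p,230,115,390,275,3.75,"pics/top0c.png")
E
```

```text
(no output)
```

View pics/top0c.png

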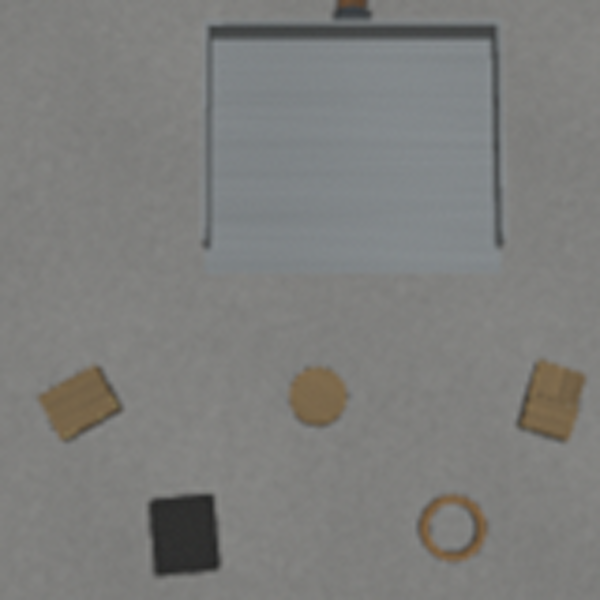

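View pics/scene0.png

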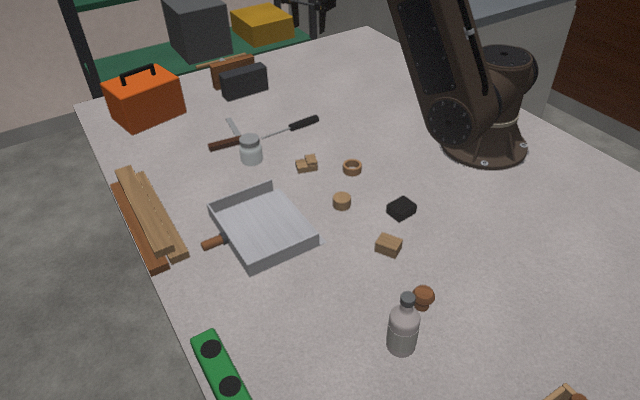

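The block top is at crop (80,403), the round's top at (318,396) and the step's at (551,400). The pan's lip edge runs from (203,271) to (502,270), so its yaw is close to 0. In the scene view the step's tall half faces toward the robot's right.

```bash
python3 - <<'E'
from h import *
np.set_printoptions(precision=1,suppress=True)
c=lambda l:[(230+x/3.75-.37,115+y/3.75-.37) for x,y in l]
for n,z,l in [("block",30,[(98,366),(122,405),(66,440),(40,400),(80,403)]),("round",28,[(318,396),(318,367)]),("step",28,[(540,361),(585,374),(568,440),(518,427),(551,400)]),
 ("panfront",0,[(203,271),(502,270)]),("pantop",40,[(207,245),(500,245),(209,25),(498,25)]),("sand",30,[(150,498),(213,494),(218,572),(156,576)]),("tape",24,[(453,527)]),]:
    print(n,world(c(l),z)[:,:2].tolist().__repr__() if 0 else world(c(l),z)[:,:2])
print("knob,jar,bottlecap",world([(195,209)],30)[:,:2],world([(419,182)],75)[:,:2])
E
cat > go.py <<'E'
# usage: go.py x y z yaw -> shift in tool axes and turn needed
import sys
from h import *
x,y,z,w=map(float,sys.argv[1:]); s=env.state(); r=s['tcp_rot']; Rm=R.from_euler('xyz',r)
d=Rm.inv().apply(np.array([x,y,z])-s['eef_pos'])
print("t",round(s['t'],2),"at",s['eef_pos'].round(1),r.round(3),"shift",d.round(1),"turn",round((r[2]-w+np.pi)%(2*np.pi)-np.pi,3),"ft",s['ft_force'].round(1))
E
python3 steer.py '[[[135,-153,0,0,0],[135,-153,0,0,0],[135,-153,0,0,0],[135,-153,0,0,0],[135,-153,0,0,0]]]'
python3 steer.py '[[[135,-153,0,0,0],[135,-153,0,0,0],[135,-153,0,0,0],[135,-153,0,0,0],[135,-153,0,0,0]]]'
python3 steer.py '[[[134,-152,0,0,0],[134,-152,0,0,0],[134,-152,0,0,0],[134,-152,0,0,0],[134,-152,0,0,0]]]'
python3 steer.py '[[[0,0,0,0.12,0],[0,0,0,0.24,0],[0,0,0,0.36,0],[0,0,0,0.48,0],[0,0,0,0.524,0]]]'
python3 go.py 437 6 9 -0.12
```

```text
t: 0.52
eef_pos: [309.7, -378.6, 214.4]
tcp_rot: [-3.141, 0.0, 0.404]
ft_force: [0.7, -0.5, -0.1]
opening: 0.705
grip_force: 0.0
t: 0.93
eef_pos: [373.7, -185.0, 214.6]
tcp_rot: [-3.142, 0.0, 0.404]
ft_force: [0.9, -0.5, -0.7]
opening: 0.356
grip_force: 0.0
t: 1.35
eef_pos: [437.3, 7.7, 214.7]
tcp_rot: [3.142, -0.0, 0.404]
ft_force: [0.7, -1.8, -0.2]
opening: 0.025
grip_force: 0.0
t: 1.77
eef_pos: [437.0, 5.4, 214.4]
tcp_rot: [3.142, 0.0, -0.127]
ft_force: [0.6, 0.6, -0.5]
opening: 0.002
grip_force: 0.0
t 1.77 at [437.    5.4 214.4] [ 3.142  0.    -0.127] shift [ -0.   -0.6 205.4] turn -0.007 ft [ 0.6  0.6 -0.5]
```

```bash

python3 steer.py '[[[0,0,41,0,0],[0,0,82,0,0],[0,0,123,0,0],[0,0,160,0,0],[0,0,185,0,0]]]'
python3 steer.py '[[[0,0,10,0,0],[0,0,18,0,0],[0,0,20.5,0,0],[0,0,20.5,0,0]]]' | tail -5
python3 steer.py '[[[4,0,0,0,0],[8,0,0,0,0],[12,0,0,0,0],[16,0,0,0,0],[20,0,0,0,0]]]'
python3 steer.py '[[[4,0,0,0,0],[8,0,0,0,0],[12,0,0,0,0],[16,0,0,0,0],[20,0,0,0,0]]]'
python3 - <<'E'
from h import *
p,d=read_camera("top"); crop(p,230,115,390,275,3.75,"pics/a.png")
E
python3 go.py 680 -22 9 -0.12
```

```text
t: 2.18
eef_pos: [436.0, 5.3, 26.9]
tcp_rot: [3.142, 0.002, -0.12]
ft_force: [1.1, 0.3, -0.3]
opening: 0.008
grip_force: 0.0
eef_pos: [437.2, 5.1, 9.0]
tcp_rot: [3.142, 0.0, -0.12]
ft_force: [0.9, -0.1, -0.2]
opening: 0.005
grip_force: 0.0
t: 2.93
eef_pos: [457.8, 2.7, 9.6]
tcp_rot: [3.141, -0.001, -0.12]
ft_force: [-0.4, -0.1, -0.7]
opening: 0.003
grip_force: 0.0
t: 3.35
eef_pos: [477.2, 0.3, 9.1]
tcp_rot: [3.141, 0.0, -0.12]
ft_force: [0.2, 0.0, -0.1]
opening: 0.009
grip_force: 0.1
t 3.4 at [4.78e+02 2.00e-01 9.10e+00] [ 3.141e+00 -1.000e-03 -1.200e-01] shift [203.2  -2.2   0.3] turn -0.0 ft [0.9 0.1 1.1]
```

View pics/a.png

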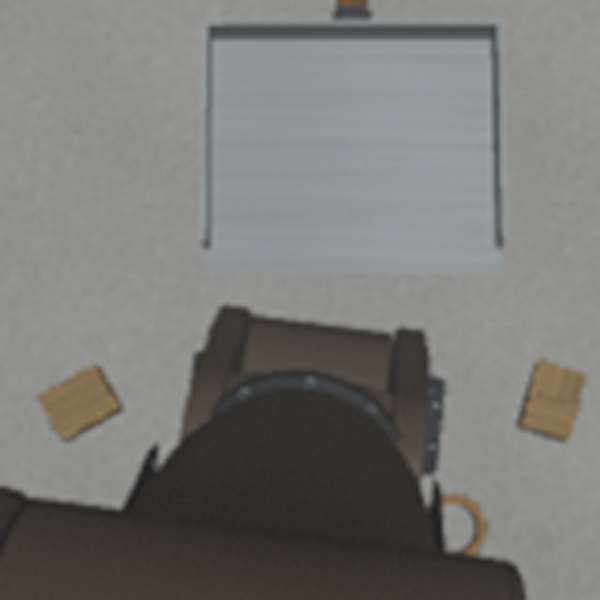

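The gripper hides the round in the top view, and the block and step haven't moved. I'll continue the push.

```bash

python3 steer.py '[[[6,0,0,0,0],[12,0,0,0,0],[18,0,0,0,0],[25,0,0,0,0],[32,0,0,0,0]]]'|sed -n '2p;4p'
python3 steer.py '[[[8,0,0,0,0],[16,0,0,0,0],[24,0,0,0,0],[32,0,0,0,0],[40,0,0,0,0]]]'|sed -n '2p;4p'
python3 - <<'E'
from h import *
p,d=read_camera("scene"); crop(p,180,120,460,300,2.8,"pics/b.png")
E
```

```text
eef_pos: [509.4, -3.6, 9.1]
ft_force: [0.1, 0.4, 0.4]
eef_pos: [549.2, -8.4, 9.1]
ft_force: [-1.2, 0.1, 0.6]
```

View pics/b.png

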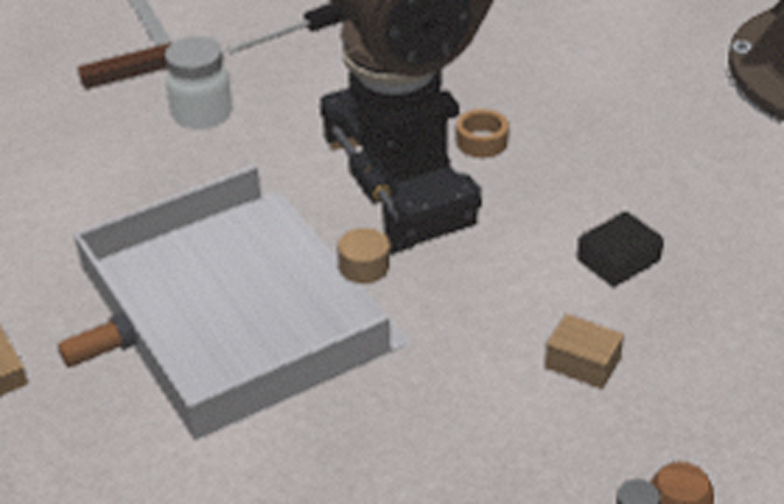

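The round is ahead of the fingers at the lip, with its top at crop (363,243).

```bash
python3 -c "
from h import *
print(world([(180+363/2.8,120+243/2.8)],28,'scene'))"
python3 steer.py '[[[8,0,0,0,0],[16,0,0,0,0],[24,0,0,0,0],[32,0,0,0,0],[40,0,0,0,0]]]'|sed -n '2p;4p'
```

```text
[[584.21566024 -12.05652392  28.        ]]
eef_pos: [588.9, -13.2, 9.1]
ft_force: [0.1, -0.3, 0.3]
```

```bash

python3 steer.py '[[[7,0,0,0,0],[14,0,0,0,0],[21,0,0,0,0],[28,0,0,0,0],[35,0,0,0,0]]]'|sed -n '2p;4p'
python3 steer.py '[[[8,0,0,0,0],[16,0,0,0,0],[24,0,0,0,0],[32,0,0,0,0],[40,0,0,0,0]]]'|sed -n '2p;4p'
python3 steer.py '[[[7,0,0,0,0],[14,0,0,0,0],[20,0,0,0,0],[25,0,0,0,0],[28,0,0,0,0]]]'|sed -n '2p;4p'
python3 steer.py '[[[-20,0,0,0,0],[-40,0,-20,0,0],[-60,0,-55,0,0],[-60,0,-95,0,0],[-60,0,-110,0,0]]]'|sed -n '2p;4p'
python3 go.py 460.5 238.1 119 -1.047
```

```text
eef_pos: [623.5, -17.3, 9.1]
ft_force: [0.3, 0.2, 0.2]
eef_pos: [663.3, -22.2, 9.1]
ft_force: [-0.2, 1.2, 0.5]
eef_pos: [690.9, -25.5, 9.1]
ft_force: [-0.3, -0.3, -0.1]
eef_pos: [631.4, -18.2, 124.1]
ft_force: [0.2, 0.5, 0.3]
t 6.37 at [631.4 -18.2 124.1] [ 3.141 -0.005 -0.12 ] shift [-200.4 -234.     4.1] turn 0.927 ft [0.2 0.5 0.3]
```

```bash

python3 steer.py '[[[-125,-145,0,0,0],[-125,-145,0,0,0],[-125,-145,0,0,0],[-125,-145,0,0,0],[-125,-145,0,0,0]]]'|sed -n '2p'
python3 steer.py '[[[-75,-87,0,0.12,0],[-75,-87,0,0.24,0],[-75,-87,0,0.36,0],[-75,-87,0,0.48,0],[-75,-87,0,0.6,0]]]'|sed -n '2p'
python3 steer.py '[[[0,0,0,0.12,0],[0,0,0,0.24,0],[0,0,0,0.308,0],[0,0,0,0.308,0]]]'|sed -n '2p'
python3 - <<'E'
from h import *
p,d=read_camera("top"); crop(p,230,115,390,275,3.75,"pics/c.png")
E
python3 go.py 460 236 9 -1.028
```

```text
eef_pos: [521.6, 143.1, 119.3]
eef_pos: [458.8, 237.8, 119.4]
eef_pos: [463.7, 200.3, 110.1]
t 7.58 at [464.  200.8 110.4] [-3.103  0.074 -0.977] shift [-23.8 -12.4 104. ] turn 0.051 ft [0.1 0.2 0.4]
```

View pics/c.png

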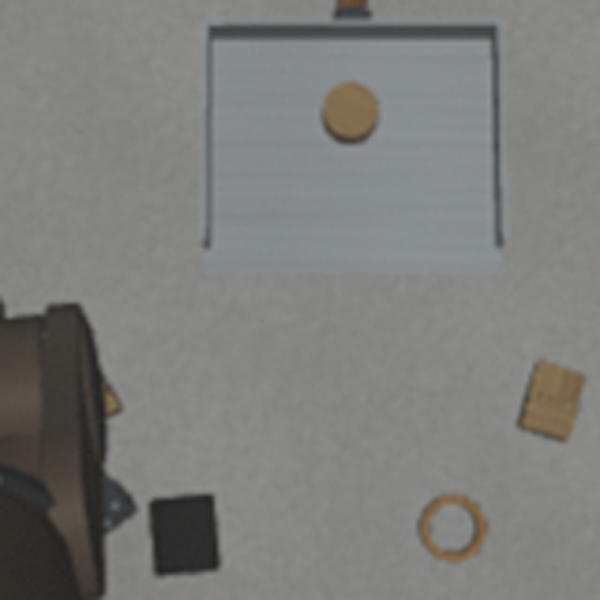

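The round lies inside the pan at crop (350,111). The last joint has reached its limit and the tool is tilted slightly, so I'll turn back and push with the opposite finger face instead (yaw 2.114).

```bash

python3 steer.py '[[[0,0,0,-0.12,0],[0,0,0,-0.24,0],[0,0,0,-0.36,0],[0,0,0,-0.48,0],[0,0,0,-0.6,0]]]'|sed -n '2,3p'
python3 steer.py '[[[0,0,0,-0.12,0],[0,0,0,-0.24,0],[0,0,0,-0.36,0],[0,0,0,-0.48,0],[0,0,0,-0.6,0]]]'|sed -n '2,3p'
python3 steer.py '[[[0,0,0,-0.12,0],[0,0,0,-0.24,0],[0,0,0,-0.36,0],[0,0,0,-0.48,0],[0,0,0,-0.6,0]]]'|sed -n '2,3p'
python3 steer.py '[[[0,0,0,-0.12,0],[0,0,0,-0.24,0],[0,0,0,-0.36,0],[0,0,0,-0.48,0],[0,0,0,-0.6,0]]]'|sed -n '2,3p'
python3 go.py 460 236 9 2.114
```

```text
eef_pos: [464.1, 202.4, 110.9]
tcp_rot: [-3.068, 0.037, -0.367]
eef_pos: [464.1, 202.4, 110.9]
tcp_rot: [-3.06, -0.011, 0.231]
eef_pos: [464.1, 202.4, 110.8]
tcp_rot: [-3.08, -0.055, 0.83]
eef_pos: [464.2, 202.4, 110.9]
tcp_rot: [-3.122, -0.08, 1.431]
t 9.25 at [464.2 202.4 110.9] [-3.122 -0.08   1.431] shift [ 24.4  -6.7 104.3] turn -0.683 ft [-0.5  0.3 -0.4]
```

```bash
python3 -c "
from h import *
s=env.state();print(R.from_euler('xyz',s['tcp_rot']).as_matrix().round(3),s['joints'].round(3))"
```

```text
[[ 0.139  0.99  -0.008]
 [ 0.987 -0.138  0.082]
 [ 0.08  -0.02  -0.997]] [0.236 0.461 1.973 0.127 0.7   0.279]
```

```bash

python3 steer.py '[[[6,0,0,-0.12,0],[12,-2,0,-0.24,0],[18,-4,0,-0.36,0],[24,-5,0,-0.48,0],[30,-6,0,-0.6,0]]]'|sed -n '2,3p'
python3 steer.py '[[[0,0,0,-0.083,0],[0,0,0,-0.083,0]]]'|sed -n '2,3p'
python3 go.py 460 236 11 2.114;python3 go.py 460 236 111 2.114
```

```text
eef_pos: [462.5, 233.2, 113.4]
tcp_rot: [3.113, -0.077, 2.032]
eef_pos: [462.5, 233.1, 113.4]
tcp_rot: [3.106, -0.075, 2.114]
t 9.83 at [462.5 233.1 113.4] [ 3.106 -0.075  2.114] shift [ -3.9  -4.3 102.3] turn -0.0 ft [-0.8  0.2  0. ]
t 9.83 at [462.5 233.1 113.4] [ 3.106 -0.075  2.114] shift [ 3.6 -0.8  2.6] turn -0.0 ft [-0.8  0.2  0. ]
```

```bash

python3 steer.py '[[[-1,-2,35,0,0],[-2,-3,65,0,0],[-3,-4,88,0,0],[-4,-4,100,0,0],[-4,-4,102.3,0,0]]]'|sed -n '2,3p'
python3 steer.py '[[[-4,0,-0.3,0,0],[-8,0,-0.6,0,0],[-12,0,-0.9,0,0],[-16,0,-1.2,0,0],[-20,0,-1.5,0,0]]]'|sed -n '2p;4p'
python3 steer.py '[[[-3,0,-0.2,0,0],[-6,0,-0.4,0,0],[-9,0,-0.7,0,0],[-12,0,-0.9,0,0],[-15,0,-1.1,0,0]]]'|sed -n '2p;4p'
python3 steer.py '[[[-5,0,-0.4,0,0],[-11,0,-0.8,0,0],[-18,0,-1.3,0,0],[-26,0,-1.9,0,0],[-34,0,-2.5,0,0]]]'|sed -n '2p;4p'
python3 go.py 580 36 11 2.114;
python3 - <<'E'
from h import *
p,d=read_camera("scene"); crop(p,230,130,450,290,3,"pics/d.png")
E
```

```text
eef_pos: [459.4, 235.3, 8.7]
tcp_rot: [3.11, -0.076, 2.105]
eef_pos: [471.1, 217.6, 11.5]
ft_force: [-1.2, 0.1, 0.4]
eef_pos: [478.2, 204.8, 10.6]
ft_force: [0.3, 0.8, -0.6]
eef_pos: [495.9, 174.9, 10.5]
ft_force: [-0.3, -0.5, 0.8]
t 11.5 at [495.9 174.9  10.5] [ 3.107 -0.076  2.107] shift [-161.9    1.8  -12.7] turn -0.007 ft [-0.3 -0.5  0.8]
```

View pics/d.png

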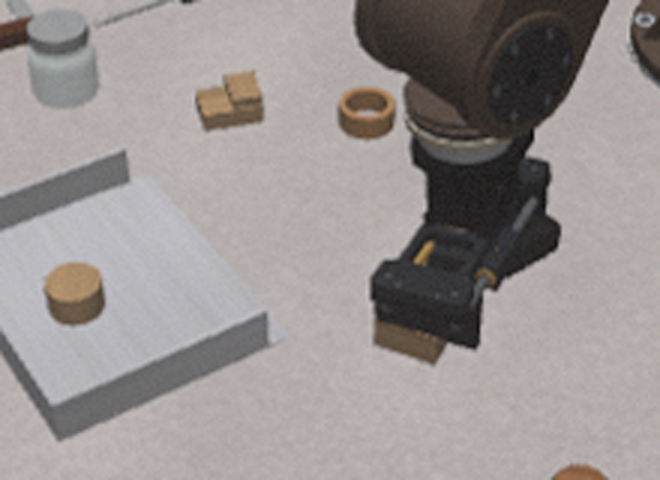

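The block is ahead of the fingers and flat, so I'll keep pushing.

```bash

python3 steer.py '[[[-8,0,-0.6,0,0],[-16,0,-1.2,0,0],[-24,0,-1.9,0,0],[-32,0,-2.5,0,0],[-40,0.5,-3.2,0,0]]]'|sed -n '2p;4p'
python3 steer.py '[[[-8,0,-0.6,0,0],[-16,0,-1.2,0,0],[-24,0,-1.9,0,0],[-32,0,-2.5,0,0],[-40,0.5,-3.2,0,0]]]'|sed -n '2p;4p'
python3 steer.py '[[[-8,0,-0.6,0,0],[-16,0,-1.2,0,0],[-24,0,-1.9,0,0],[-32,0,-2.5,0,0],[-40,0.5,-3.2,0,0]]]'|sed -n '2p;4p'
python3 go.py 590 19 11 2.114;
python3 - <<'E'
from h import *
p,d=read_camera("scene"); crop(p,200,120,440,300,3,"pics/e.png")
E
```

```text
eef_pos: [516.6, 140.6, 10.7]
ft_force: [-0.8, 0.3, -0.3]
eef_pos: [537.4, 106.4, 10.9]
ft_force: [-0.2, -0.0, -0.1]
eef_pos: [558.2, 72.1, 11.1]
ft_force: [0.4, 0.4, -0.1]
t 12.8 at [558.2  72.1  11.1] [ 3.107 -0.076  2.107] shift [-61.7   0.3  -4.6] turn -0.007 ft [ 0.4  0.4 -0.1]
```

View pics/e.png

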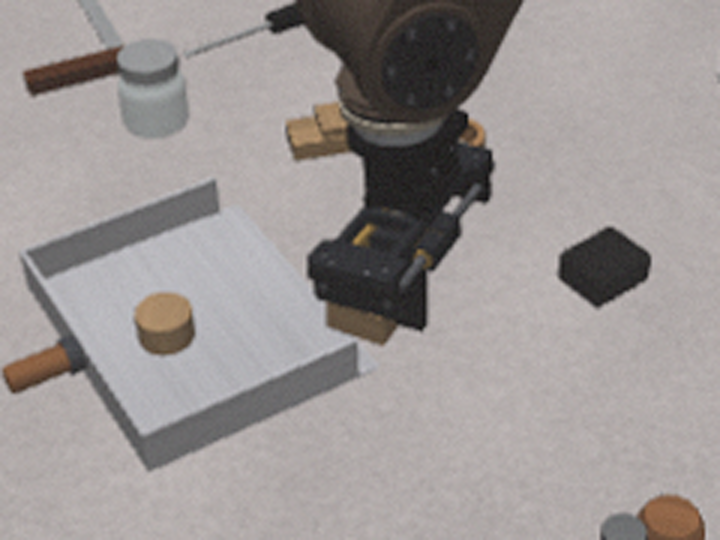

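```bash

python3 steer.py '[[[-8,0,-0.6,0,0],[-16,0,-1.2,0,0],[-24,0,-1.9,0,0],[-32,0,-2.5,0,0],[-40,0.2,-3.2,0,0]]]'|sed -n '2p;4p'
python3 steer.py '[[[-7,0,-0.5,0,0],[-13,0,-1,0,0],[-18,0,-1.4,0,0],[-21,0,-1.6,0,0],[-22,0,-1.7,0,0]]]'|sed -n '2p;4p'
python3 steer.py '[[[25,0,2,0,0],[45,0,-10,0,0],[50,0,-45,0,0],[50,0,-85,0,0],[50,0,-100,0,0]]]'|sed -n '2p;4p'
python3 steer.py '[[[41,41,0,0.12,0],[82,82,0,0.24,0],[120,120,0,0.36,0],[120,120,0,0.48,0],[120,120,0,0.6,0]]]'|sed -n '2,3p'
python3 - <<'E'
from h import *
p,d=read_camera("top"); crop(p,230,115,390,275,3.75,"pics/f.png")
E
```

```text
eef_pos: [578.9, 37.6, 11.2]
ft_force: [0.3, 1.1, -0.7]
eef_pos: [589.9, 18.9, 11.2]
ft_force: [0.2, -0.2, -0.3]
eef_pos: [566.1, 54.4, 119.0]
ft_force: [0.2, 1.1, 0.6]
eef_pos: [607.7, 222.6, 128.5]
tcp_rot: [-3.129, -0.083, 1.508]
```

View pics/f.png

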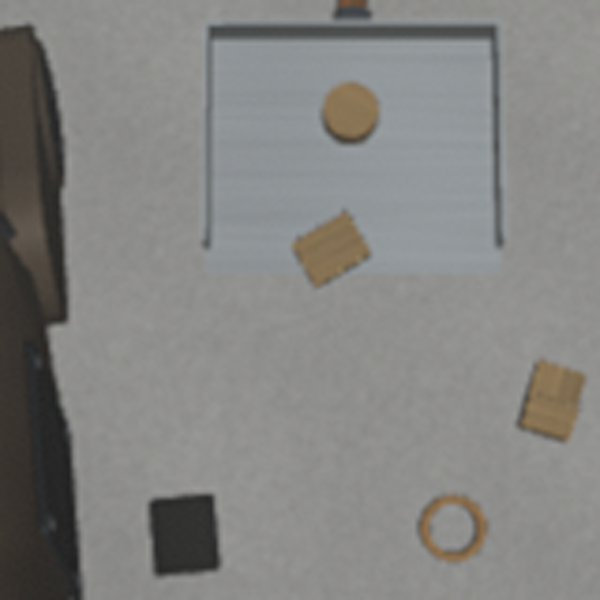

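The block is at crop (332,248), half on the lip, with its rear long face running from (317,287) to (370,252). I've used nearly all my picture views, so I'll measure numerically from here.

```bash
cat > wood.py <<'E'
from h import *
def blobs(z=29):
    p,d=read_camera("top"); h=cv2.cvtColor(p,cv2.COLOR_RGB2HSV)
    m=cv2.inRange(h,(8,70,60),(28,255,255)); m[:,:235]=0; m[:,395:]=0; m[:128]=0; m[240:]=0
    for c in cv2.findContours(m,cv2.RETR_EXTERNAL,cv2.CHAIN_APPROX_NONE)[0]:
        if cv2.contourArea(c)<60: continue
        w=world(c[:,0]-0.0,z)[:,:2].astype(np.float32); r=cv2.minAreaRect(w)
        print("c",np.round(r[0],1),"size",np.round(r[1],1),"ang",round(np.radians(r[2]),3))
E
python3 -c "
from wood import *
blobs()
c=[(230+x/3.75-.37,115+y/3.75-.37) for x,y in [(346,211),(370,252),(317,287),(294,243)]]
w=world(c,32)[:,:2];print(w.round(1),w.mean(0))"
python3 go.py 566 -50 120 0.54
```

```text
c [ 490.8 -184.4] size [39.5 52.3] ang 1.24
c [611.8 -11.8] size [38.7 49.1] ang 0.519
c [725.2 -29.8] size [39.2 43.5] ang 1.563
[[641.9 -24.1]
 [608.8 -42.7]
 [581.1  -0.7]
 [616.4  17.3]] [612.06004319 -12.55716651]
t 14.62 at [607.  220.4 127.9] [-3.128 -0.082  1.511] shift [-272.1  -25.1  -14.2] turn 0.971 ft [-0.5 -0.7 -1. ]
```

```bash

python3 steer.py '[[[-200,-18,-10,0.12,0],[-200,-18,-10,0.24,0],[-200,-18,-10,0.36,0],[-200,-18,-10,0.48,0],[-200,-18,-10,0.6,0]]]'|sed -n '2,3p'
python3 steer.py '[[[0,0,0,0.12,0],[0,0,0,0.24,0],[0,0,0,0.36,0],[0,0,0,0.38,0],[0,0,0,0.38,0]]]'|sed -n '2,3p'
python3 go.py 564.5 -40 120 0.53; python3 go.py 564.5 -40 11 0.53
```

```text
eef_pos: [576.0, 15.9, 121.6]
tcp_rot: [-3.083, -0.059, 0.907]
eef_pos: [577.0, 18.3, 121.7]
tcp_rot: [-3.066, -0.034, 0.534]
t 15.45 at [577.   18.3 121.7] [-3.066 -0.034  0.534] shift [-40.5  43.7  -3. ] turn 0.004 ft [ 0.3 -0.  -0.7]
t 15.45 at [577.   18.3 121.7] [-3.066 -0.034  0.534] shift [-44.3  52.  105.6] turn 0.004 ft [ 0.3 -0.  -0.7]
```

```bash

python3 steer.py '[[[-28,30,-2,0,0],[-40,44,-2,0,0],[-41,46,30,0,0],[-43,49,68,0,0],[-44,51,88,0,0]]]'|sed -n '2p'
python3 steer.py '[[[0,0,12,0,0],[0,1,17.3,0,0],[0,1,17.3,0,0]]]'|sed -n '2p'
python3 go.py 564.5 -40 11 0.53
python3 steer.py '[[[4,0,0.1,0,0],[8,0,0.3,0,0],[12,0,0.4,0,0],[16,0,0.5,0,0],[20,0,0.7,0,0]]]'|sed -n '2p;4p'
python3 steer.py '[[[3,0,0.1,0,0],[6,0,0.2,0,0],[9,0,0.3,0,0],[12,0,0.4,0,0],[16,0,0.5,0,0]]]'|sed -n '2p;4p'
python3 steer.py '[[[6,0,0.2,0,0],[12,0,0.4,0,0],[18,0,0.6,0,0],[24,0,0.8,0,0],[30,0,1,0,0]]]'|sed -n '2p;4p'
python3 go.py 660 15.5 11 0.53
```

```text
eef_pos: [563.2, -40.1, 26.0]
eef_pos: [564.9, -39.1, 10.9]
t 16.12 at [564.9 -39.1  10.9] [-3.065 -0.034  0.533] shift [-0.8  0.6 -0.2] turn 0.003 ft [-0.1 -0.7 -1. ]
eef_pos: [583.0, -28.7, 12.0]
ft_force: [-0.4, -0.3, -0.7]
eef_pos: [596.2, -20.8, 11.4]
ft_force: [0.0, -0.1, -0.6]
eef_pos: [622.5, -5.2, 11.4]
ft_force: [-0.8, -0.3, -0.1]
t 17.37 at [622.5  -5.2  11.4] [-3.066 -0.034  0.531] shift [42.8  1.3  1.8] turn 0.001 ft [-0.8 -0.3 -0.1]
```

```bash

python3 steer.py '[[[8,0,0.3,0,0],[16,0,0.6,0,0],[24,0,0.8,0,0],[32,0,1.1,0,0],[39,0,1.4,0,0]]]'|sed -n '2p;4p'
python3 steer.py '[[[3,0,0.1,0,0],[4,0,0.1,0,0],[-15,0,-1,0,0],[-35,0,-15,0,0],[-45,0,-50,0,0]]]'|sed -n '2p;4p'
python3 steer.py '[[[0,0,-40,0,0],[-20,25,-60,0,0],[-40,60,-60,0,0],[-60,95,-60,0,0],[-75,130,-60,0,0]]]'|sed -n '2p'
python3 go.py 473.7 -236 120 1.25
```

```text
eef_pos: [656.3, 14.8, 11.4]
ft_force: [0.3, 0.2, 0.5]
eef_pos: [613.2, -12.9, 56.2]
ft_force: [-0.3, 0.9, -0.2]
eef_pos: [618.2, -169.1, 107.8]
t 18.62 at [ 618.2 -169.1  107.8] [-3.066 -0.035  0.531] shift [-158.   -16.7  -16.5] turn -0.719 ft [ 1.8  0.  -0.4]
```

```bash

python3 steer.py '[[[-40,-4,-4,-0.12,0],[-80,-8,-8,-0.24,0],[-120,-13,-13,-0.36,0],[-158,-17,-16,-0.48,0],[-158,-17,-16,-0.6,0]]]'|sed -n '2,3p'
python3 steer.py '[[[0,0,0,-0.119,0],[0,0,0,-0.119,0],[0,0,0,-0.119,0]]]'|sed -n '2,3p'
python3 -c "
from wood import *
blobs()"
python3 go.py 473.7 -236 30 1.25;python3 go.py 473.7 -236 11 1.25
```

```text
eef_pos: [469.3, -235.4, 119.2]
tcp_rot: [-3.097, -0.071, 1.133]
eef_pos: [474.2, -233.9, 118.9]
tcp_rot: [-3.107, -0.076, 1.246]
c [ 490.8 -184.4] size [39.5 52.3] ang 1.24
c [686.5  32.3] size [40.6 50.1] ang 0.522
c [725.2 -29.8] size [39.2 43.5] ang 1.563
t 19.33 at [ 474.3 -233.8  118.8] [-3.107 -0.076  1.245] shift [-9.   3.2 88.3] turn -0.005 ft [0.2 0.  0.2]
t 19.33 at [ 474.3 -233.8  118.8] [-3.107 -0.076  1.245] shift [-10.5   3.8 107.3] turn -0.005 ft [0.2 0.  0.2]
```

```bash

python3 steer.py '[[[-3,1,38,0,0],[-7,2,70,0,0],[-9,3,92,0,0],[-10,4,104,0,0],[-10.5,4,107.3,0,0]]]'|sed -n '2p'
python3 steer.py '[[[4,0,0.3,0,0],[8,0,0.6,0,0],[12,0,0.9,0,0],[16,0,1.2,0,0],[20,0,1.5,0,0]]]'|sed -n '2p;4p'
python3 steer.py '[[[3,0,0.2,0,0],[6,0,0.5,0,0],[9,0,0.7,0,0],[12,0,0.9,0,0],[16,0,1.2,0,0]]]'|sed -n '2p;4p'
python3 steer.py '[[[6,0,0.5,0,0],[12,0,0.9,0,0],[19,0,1.4,0,0],[26,0,2,0,0],[34,0,2.6,0,0]]]'|sed -n '2p;4p'
python3 steer.py '[[[8,0,0.6,0,0],[16,0,1.2,0,0],[24,0,1.8,0,0],[32,0,2.4,0,0],[40,0,3,0,0]]]'|sed -n '2p;4p'
python3 go.py 528.4 -72.4 11 1.245
```

```text
eef_pos: [473.4, -235.5, 9.1]
eef_pos: [480.6, -216.7, 11.9]
ft_force: [0.1, 0.1, 0.1]
eef_pos: [485.2, -201.7, 11.0]
ft_force: [-0.1, -0.5, -0.3]
eef_pos: [496.0, -168.7, 11.0]
ft_force: [0.7, -0.5, 0.3]
eef_pos: [508.6, -130.5, 11.0]
ft_force: [-0.5, -0.1, 0.2]
t 21.42 at [ 508.6 -130.5   11. ] [-3.107 -0.076  1.25 ] shift [61.2  0.6  4.7] turn 0.005 ft [-0.5 -0.1  0.2]
```

```bash

python3 steer.py '[[[8,0,0.6,0,0],[16,0,1.2,0,0],[24,0,1.8,0,0],[32,0,2.4,0,0],[40,0,3,0,0]]]'|sed -n '2p;4p'
python3 steer.py '[[[7,0,0.5,0,0],[13,0,1,0,0],[18,0,1.4,0,0],[21,0,1.6,0,0],[21,0,1.6,0,0]]]'|sed -n '2p;4p'
python3 steer.py '[[[-20,0,-1.5,0,0],[-38,0,-15,0,0],[-45,0,-55,0,0],[-45,0,-95,0,0],[-45,0,-110,0,0]]]'|sed -n '2p'
python3 steer.py '[[[-40,0,-5,0.12,0],[-80,0,-5,0.24,0],[-120,0,-5,0.36,0],[-140,0,-5,0.48,0],[-140,0,-5,0.6,0]]]'|sed -n '2,3p'
python3 -c "
from wood import *
blobs()"
python3 go.py 478 -24 120 -0.326
```

```text
eef_pos: [521.1, -92.5, 11.1]
ft_force: [-0.6, -1.0, -0.6]
eef_pos: [527.7, -72.8, 11.1]
ft_force: [-0.1, -0.4, -0.4]
eef_pos: [515.3, -126.6, 121.4]
eef_pos: [469.0, -261.6, 111.4]
tcp_rot: [-3.071, -0.043, 0.639]
c [537.3 -40.7] size [36.4 52.5] ang 1.238
c [686.7  31.9] size [40.6 49.1] ang 0.525
c [725.2 -29.8] size [39.2 43.5] ang 1.563
t 23.13 at [ 469.3 -260.1  111.4] [-3.07  -0.042  0.631] shift [ 146.5 -185.2   10.9] turn 0.957 ft [-0.7  0.1 -0.3]
```

```bash

python3 steer.py '[[[0,0,-10,0.12,0],[25,-32,-10,0.24,0],[50,-64,-10,0.36,0],[75,-95,-10,0.48,0],[100,-127,-10,0.6,0]]]'|sed -n '2,3p'
python3 steer.py '[[[0,0,0,0.12,0],[0,0,0,0.24,0],[0,0,0,0.36,0],[0,0,0,0.36,0]]]'|sed -n '2,3p'
python3 go.py 478 -21 120 -0.327; python3 go.py 478 -21 11 -0.327
```

```text
eef_pos: [472.7, -98.0, 135.0]
tcp_rot: [-3.058, 0.004, 0.055]
eef_pos: [473.1, -99.2, 134.9]
tcp_rot: [-3.065, 0.033, -0.303]
t 23.88 at [473.1 -99.2 134.9] [-3.065  0.033 -0.303] shift [-18.1 -74.7  21.3] turn 0.024 ft [1.3 0.  0.4]
t 23.88 at [473.1 -99.2 134.9] [-3.065  0.033 -0.303] shift [-14.5 -66.4 129.9] turn 0.024 ft [1.3 0.  0.4]
```

```bash

python3 steer.py '[[[-9,-37,5,0.024,0],[-18,-74,10,0.024,0],[-18,-73,45,0.024,0],[-17,-71,80,0.024,0],[-16,-68,105,0.024,0]]]'|sed -n '2p'
python3 steer.py '[[[0,0,16,0,0],[1,1,24.5,0,0],[1,1,24.5,0,0]]]'|sed -n '2,3p'
python3 go.py 478 -21 11 -0.327
python3 steer.py '[[[4,0,-0.1,0,0],[8,0,-0.3,0,0],[12,0,-0.4,0,0],[16,0,-0.5,0,0],[20,0,-0.7,0,0]]]'|sed -n '2p;4p'
python3 steer.py '[[[3,0,-0.1,0,0],[6,0,-0.2,0,0],[9,0,-0.3,0,0],[12,0,-0.4,0,0],[16,0,-0.5,0,0]]]'|sed -n '2p;4p'
python3 go.py 653 -80.7 11 -0.327
```

```text
eef_pos: [476.6, -20.7, 34.2]
eef_pos: [477.0, -20.8, 10.0]
tcp_rot: [-3.066, 0.037, -0.321]
t 24.55 at [477.  -20.8  10. ] [-3.066  0.037 -0.321] shift [ 0.9 -0.2 -1. ] turn 0.006 ft [-1.2 -0.6 -0.8]
eef_pos: [497.4, -27.7, 12.0]
ft_force: [-0.8, 0.5, 0.5]
eef_pos: [511.8, -32.6, 11.2]
ft_force: [-0.7, 0.2, 0.5]
t 25.38 at [511.8 -32.6  11.2] [-3.066  0.035 -0.325] shift [ 1.491e+02  1.000e-01 -5.000e+00] turn 0.002 ft [-0.7  0.2  0.5]
```

```bash

python3 steer.py '[[[5,0,-0.2,0,0],[11,0,-0.4,0,0],[18,0,-0.6,0,0],[25,0,-0.9,0,0],[32,0,-1.1,0,0]]]'|sed -n '2p;4p'
python3 steer.py '[[[6,0,-0.2,0,0],[12,0,-0.4,0,0],[18,0,-0.6,0,0],[25,0,-0.9,0,0],[32,0,-1.1,0,0]]]'|sed -n '2p;4p'
python3 steer.py '[[[7,0,-0.2,0,0],[14,0,-0.5,0,0],[21,0,-0.7,0,0],[28,0,-1,0,0],[35,0,-1.2,0,0]]]'|sed -n '2p;4p'
python3 steer.py '[[[7,0,-0.2,0,0],[14,0,-0.5,0,0],[20,0,-0.7,0,0],[25,0,-0.9,0,0],[30,0,-1,0,0]]]'|sed -n '2p;4p'
python3 steer.py '[[[6,0,-0.2,0,0],[11,0,-0.4,0,0],[15,0,-0.5,0,0],[18,0,-0.6,0,0],[19,0,-0.7,0,0]]]'|sed -n '2p;4p'
python3 steer.py '[[[-20,0,0,0,0],[-40,0,-10,0,0],[-60,0,-45,0,0],[-85,0,-85,0,0],[-110,0,-110,0,0]]]'|sed -n '2p;4p'
python3 steer.py '[[[-30,0,-10,0,0],[-60,0,-10,0,0],[-80,0,-10,0,0],[-80,0,-10,0,0],[-80,0,-10,0,0]]]'|sed -n '2p;4p'
python3 - <<'E'
from wood import *
blobs(32)
p,d=read_camera("top"); crop(p,180,115,480,285,2.66,"pics/z.png")
E
```

```text
eef_pos: [542.8, -43.1, 11.2]
ft_force: [-0.7, 0.3, 0.3]
eef_pos: [572.9, -53.3, 11.2]
ft_force: [0.3, -0.1, -0.4]
eef_pos: [606.1, -64.6, 11.2]
ft_force: [-0.3, -0.3, -0.4]
eef_pos: [634.3, -74.2, 11.1]
ft_force: [-1.2, -0.2, 0.3]
eef_pos: [652.3, -80.3, 11.1]
ft_force: [0.5, -0.2, -0.1]
eef_pos: [548.3, -54.2, 126.2]
ft_force: [0.2, -0.2, 1.0]
eef_pos: [472.8, -29.3, 138.0]
ft_force: [0.4, 0.3, 0.6]
c [685.6  32.5] size [40.5 49.4] ang 0.523
c [687.2 -91.7] size [35.9 53.6] ang 1.242
c [724.3 -29.7] size [39.1 43.4] ang 1.563
```

View pics/z.png

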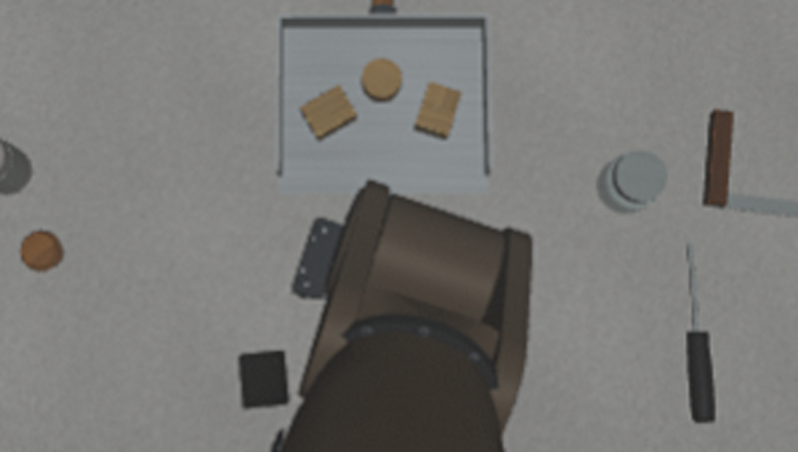

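All three offcuts lie on the pan floor at crop (328,112), (382,79) and (438,110). The visible bystanders are where they were, and the robot is clear.

```bash
python3 -c "
from cell import env, read_camera, camera_info
print(env.job_done())"
```

```text
the job is handed in; nothing more can be done
None
```

I swept all three offcuts onto the flat floor of the pan and handed the job in. The last top view showed them lying flat there, with the robot clear and the bystanders in view where they started. No verdict was returned, and the tape roll was hidden by the arm in that last picture.

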